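# Draw the clay extruder's plunger to its loading mark and hold it

### The arm

A 6-joint arm with a two-finger parallel gripper is mounted at the origin on the work surface. World frame = base frame: x ahead of the robot, y to its left, z up, the work surface at z = 0. Lengths are in m, angles in rad, forces in N, time in s.
With the tool pointing down it reaches from about 0.35 to 0.85 m from the base axis. Payload 8.1 kg.
Tool frame: the origin (TCP) lies midway between the tips of the shut fingers; the grasp point (between the pads) lies 19 mm behind it; z points along the fingers, y is the line along which they close (so a half turn about z gives the same grasp; the last joint's range is limited). The gripper opens to 93 mm and grips with 3 to 60 N. Pads are 15 mm wide; open, the fingers measure 128 mm over their backs; the gripper's body (75 mm by 188 mm) begins 65 mm behind the grasp point.
Start: joints at [-1.344, 0.13, 1.488, -0, 1.523, -0.085], TCP at [0.184, -0.571, 0.219] pointing down, gripper open.
Joint ranges: [-2.96, 2.96], [-0.89, 2.26], [0.02, 2.5], [-1.34, 4.48], [0, 2.73], [-2.66, 2.66]. Speed limits (rad/s): [2.39, 2.39, 2.79, 3.14, 3.14, 3.14].

### API

Orientations are given as a rotation vector (axis times angle).
In Python, from plant import read_state, read_camera, camera_model, close_job gives the robot as it stands. The module is installed in compiled form; this text tells all that it offers.
- The arm moves only by the tool carry_out, never from a script. Its argument "moves" is a list of rows, each an object of numbers: "jaw": the finger opening in m, from 0 to 0.093; "dx", "dy", "dz": the shift along the tool's x, y, z in m; "yaw": the turn about the tool's z in rad. In form: [{"jaw": .., "dx": .., "dy": .., "dz": .., "yaw": ..}, ...]. A call has 1 to 8 rows; each row shifts and turns the commanded pose from where the row before left it, along the tool's axes as they then stand; what a row does not reach is not made up. A row lasts 1/8 s, in which the tool goes at most 62.5 mm and 10.7 degrees, less where a joint would pass 70% of its speed; a pose out of reach is approached as far as the arm can. A call is refused whole if a number of a shift passes 0.0625 or a number of a turn 0.188, either way. A call with a gripper value outside its range is refused whole. The fingers move at their own pace and stop on an object; "grip_force" is the grip in N (left out, the last holds). Time passes only in rows, so rows that do not move let the fingers close. It gives the time, the measured TCP pose, the force, the opening and the grip force at its end, in the units of the state.
- read_state(): the state, without advancing time (a new reading comes with each control period).
- read_camera(name): name is "side" or "top"; returns the picture (384x512x3 uint8, red, green, blue); there is no depth.
- camera_model(name): a dict with "camera_matrix" (3x3 intrinsics, pixels), "view" (4x4, takes a point from world to camera coordinates). Camera axes: x right, y up, looking along -z (the intrinsics and any distortion apply to the point x, -y, -z); pixel columns grow to the right and rows downward; lengths in m; the calibration is good to about 2 mm. A picture is of the moment at which its call begins. camera_model takes no time and is no camera call.
- close_job(): hands the job in; it is judged then, once.
The state is a dict: "t": time; "q": joint angles; "dq": joint speeds; "joint_torque": joint torques, N m; "tool_pos": TCP position; "orientation": TCP orientation; "force": force on the tool from outside, world axes, zero at the start; "wrist_torque": the same for the moment, N m; "opening": finger opening in m; "gripper_force": force on a finger pad.
Only numpy, scipy, OpenCV 4.12 (cv2) and the standard library are available. Lean on these libraries where they do the work, as an engineer would, in place of code of your own. Each camera call takes 0.05 s, during which the arm holds its last target. There are 200 camera calls.

### The job

Get the clay extruder ready for loading: swing the red keeper aside by its upright peg, all the way off the steel collar of the plunger, then take the plunger by its wooden handle and draw it gently and straight along its leaning barrel, without forcing it sideways, until the barrel's mouth is at the middle of the rod's yellow band. Finish holding it there: do not let go, and do not pull the rod out of the barrel. Leave the other things on the table where they are.

Things in the scene. Friction and masses are not known exactly. Their poses are not given: they have to be found in the camera images.
- extruder: Fixed clay extruder: blue base plate 200 x 130 x 12 mm and post carrying a leaning aluminium barrel. Origin on the table straight below the centre of the barrel's mouth, which is 165 mm up; the base reaches from -65 to +135 mm along own x. Own z is up; the barrel's upper end leans towards own -x
- barrel: Aluminium barrel, 49 mm outside, 124 mm long, fixed to the extruder and leaning 20 degrees from vertical. Origin: centre of its mouth (upper end). Own z runs out of the bore along its axis, the direction to draw the plunger; own y is level, towards the keeper's side; own x points away from the lean. The bore is 24 mm wide
- plunger: Loose plunger, 0.2 to 0.45 kg; slides and spins in the bore, slips back if let go. Origin: centre of its collar's underside, on the barrel's mouth at the start. Own z along the rod, towards the handle. Steel rod 22 mm thick, reaching 105 mm below the origin, yellow band from 44 to 68 mm below it (in the bore at the start). Collar 48 mm across, 8 mm thick, then an 18 mm stem
- plunger_grip (a point): Centre of the plunger's dark wooden cross handle, 57 mm along own z from the plunger's origin: 22 mm thick (plunger's x), 64 mm long (its y), 24 mm high (its z). The flat sides 22 mm apart face the plunger's +x and -x
- keeper (a joint): Angle of the red keeper about its pivot, axis parallel to the barrel's: 0 with the arm straight over the collar (starts at 0 to 0.25), growing anticlockwise from above as the peg swings towards the barrel's -x; clear of the collar from 0.9, stop at 1.4 rad. Needs 1 to 2 N at the peg, stays where left; until clear it blocks the collar
- keeper_peg (a point): Point on the axis of the red upright peg on the keeper's tail, 12 mm thick, parallel to the barrel's axis, its free end 10 mm above this point and the keeper's arm 24 mm below it. It circles the pivot at 50 mm radius
- keeper_pivot (a point): Keeper's pivot on the barrel's side, 40 mm from the bore's axis along the barrel's y and 10 mm above the mouth along its z; the arm is 6 mm thick above it
- glaze_bottle: white plastic glaze bottle with red cap, 52 mm across, 130 mm tall, standing; origin: centre of underside
- engobe_jar: glass jar with blue lid, 60 mm across, 75 mm tall; origin: centre of underside
- jug: brown terracotta mug, 72 mm across, 85 mm tall; origin: centre of underside
- ring_die: spare brass ring, 48 mm outside, 22 mm hole, 12 mm high, flat on the table; origin: centre of underside
- test_tile: blue glazed tile 80 x 80 x 8 mm, flat on the table; origin: centre of underside
- clay_rib: wooden shaping rib, a small flat board 45 x 85 x 8 mm, lying by the extruder; origin: centre of underside
- clay_brush: brush 170 mm long lying on the table along its own x
There are look-alikes about, which are no part of the job. What is shaped like the plunger but blue or purple is not meant.

How it is judged:
By the outcome, as a careful person would: the job done as asked, in the order asked, and still so for the second after the job is handed in, while the arm keeps its last pose, push and grip.
It also fails if it takes over 45 s, if anything falls off the work surface, if the arm or the gripper's body presses on something with over 40 N, if the wrist force passes 120 N, or if a joint passes its speed limit or range.

## Working session

There is one attempt and no reset: what is moved stays moved. The work goes in short steps, Python scripts to look and compute and a tool call to move; the robot and the scene stay as the last step left them, time stands still between calls to the robot, and variables do not carry over. Pictures are saved under pics/ and viewed, at most 10 in all, crops included, and the job is handed in when it is done.

Besides the shell and the picture viewer there is one more tool, called after "Request:" in YAML: its name, and indented under it one key for each argument. carry_out: Moves the arm, as the interface text tells. Its arguments: {"type":"object","properties":{"moves":{"type":"array","items":{"type":"object","properties":{"jaw":{"type":"number"},"dx":{"type":"number"},"dy":{"type":"number"},"dz":{"type":"number"},"yaw":{"type":"number"}}}},"grip_force":{"type":"number"}},"required":["moves"]}

```bash
mkdir -p pics; python3 - <<'E'
from plant import *
import cv2,numpy as np
for n in("side","top"):
    m=camera_model(n);print(n,np.array(m["camera_matrix"]).round(1).tolist(),np.array(m["view"]).round(4).tolist(),[k for k in m])
    cv2.imwrite(f"pics/{n}0.png",cv2.resize(read_camera(n)[:,:,::-1],(800,600),interpolation=cv2.INTER_CUBIC))
s=read_state();print(s["t"],s["tool_pos"],s["orientation"],s["opening"])
E
```

```text
side [[401.0, 0.0, 248.2], [0.0, 401.0, 191.5], [0.0, 0.0, 1.0]] [[-0.8867, -0.4624, -0.0033, 0.4208], [0.3452, -0.6667, 0.6605, -0.2487], [-0.3077, 0.5845, 0.7508, -1.0821], [0.0, 0.0, 0.0, 1.0]] ['camera_matrix', 'view']
top [[476.4, 0.0, 262.9], [0.0, 476.4, 198.8], [0.0, 0.0, 1.0]] [[-0.0036, -1.0, -0.0032, -0.0005], [0.9772, -0.0041, 0.2123, -0.4948], [-0.2123, -0.0023, 0.9772, -1.7296], [0.0, 0.0, 0.0, 1.0]] ['camera_matrix', 'view']
0.1 [ 0.18397151 -0.57054751  0.21770651] [-3.10185105e+00 -4.87524940e-01  1.91782014e-04] 0.09262744711216044
```

View pics/side0.png

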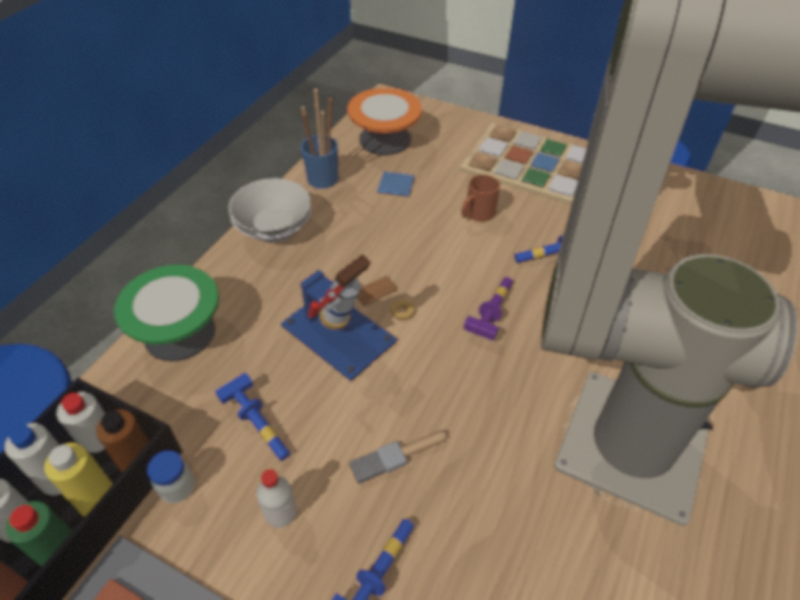

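View pics/top0.png

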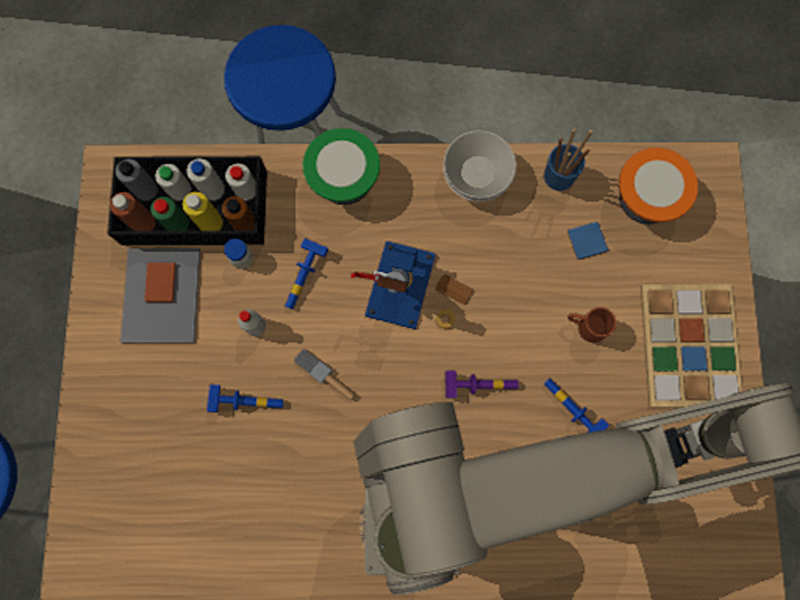

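The side view shows the extruder at about (340,310): the base is blue, the handle dark brown and the keeper red. In the top view it is at (400,285). Things that could be taken for the plunger:
- **Blue plungers:** side (255,415) and (380,560); top (305,270), (245,400) and (575,405).
- **Purple plunger:** side (490,310); top (480,384).

The real one stands in the barrel with its brown handle at side (353,270). I'll check it in close crops.

```bash
python3 - <<'E'
from plant import *
import cv2,numpy as np
for n,x,y in(("side",175,160),("top",212,145)):
    im=read_camera(n)[:,:,::-1]
    c=cv2.resize(im[y:y+75,x:x+100],(800,600),interpolation=cv2.INTER_CUBIC)
    cv2.imwrite(f"pics/{n}1.png",c)
E
```

```text
(no output)
```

View pics/side1.png

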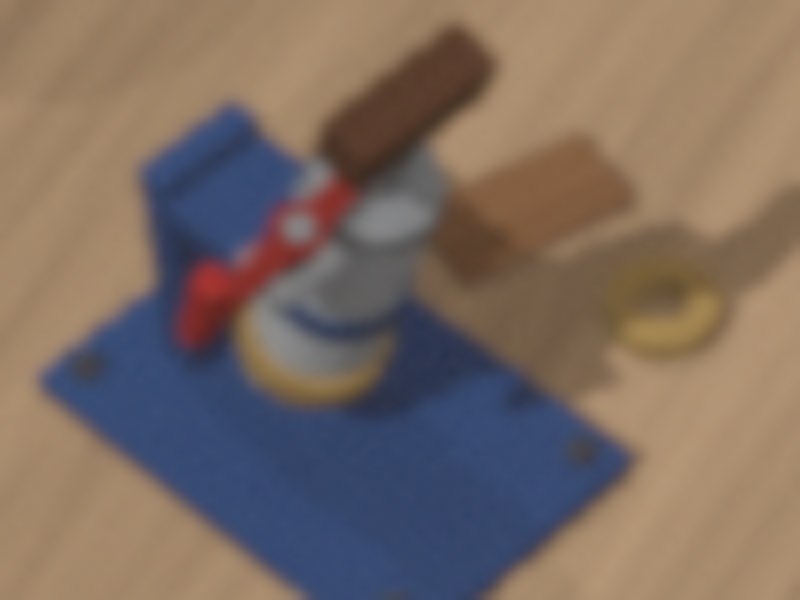

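View pics/top1.png

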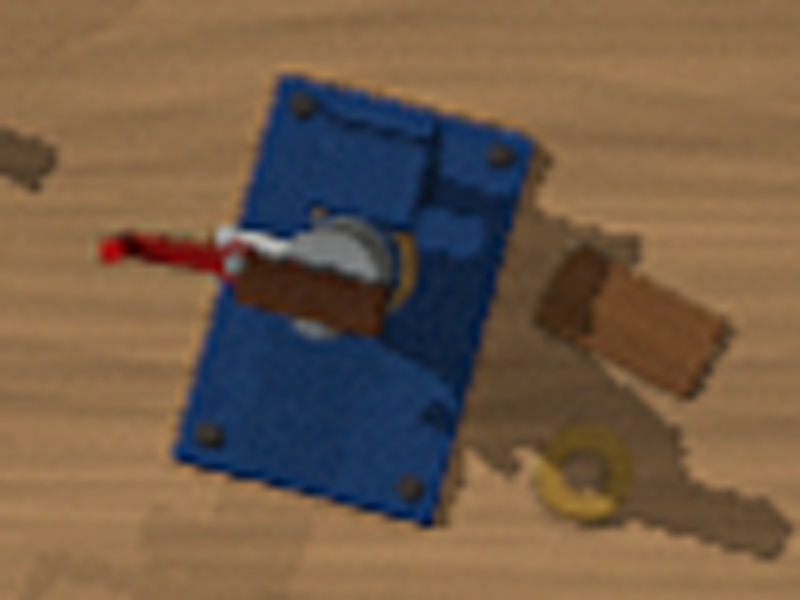

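The crops confirm the choice: the brown handle sits on the grey collar and barrel, with the red keeper on the image-left side. In the top crop the peg tip is at (113,248), the pivot pin at (232,262) and the handle's top face is centred near (312,292). In the side crop the peg tip is at (208,272) and the pin at (300,228). Next I fit the poses.

```bash
cat > h.py <<'E'
from plant import *
import numpy as np,cv2,json
from scipy.spatial.transform import Rotation as R
from scipy.optimize import least_squares
def proj(n,P):
    m=camera_model(n);V=np.array(m["view"]);K=np.array(m["camera_matrix"])
    c=np.atleast_2d(P)@V[:3,:3].T+V[:3,3]; c=c*[1,-1,-1]
    p=c@K.T; return p[:,:2]/p[:,2:]
OFF={"side":(175,160),"top":(212,145)}
def full(n,p,off=None): return (np.array(p,float)+.5)/8-.5+np.array(off or OFF[n])
def base(p): # extruder pose x,y,yaw
    Rz=R.from_euler('z',p[2]).as_matrix(); o=np.array([p[0],p[1],0])
    B=Rz@R.from_euler('y',-np.radians(20)).as_matrix(); mo=o+[0,0,.165]
    return Rz,o,B,mo
def peg(th,z): return np.array([-.05*np.sin(th),.04+.05*np.cos(th),z])
def tool():
    s=read_state(); return np.array(s["tool_pos"]),R.from_rotvec(s["orientation"]).as_matrix(),s
E
cat > fit.py <<'E'
from h import *
def model(p):
    Rz,o,B,mo=base(p); th,ph,zp=p[3:6]
    c=lambda x,y:o+Rz@np.array([x,y,.012]); b=lambda v:mo+B@np.array(v)
    pt=b(peg(th,zp)); pv=b([0,.04,.018]); Rp=R.from_euler('z',ph).as_matrix()
    hd=lambda x,y:b(Rp@np.array([x,y,.069]))
    P={"top":[(c(.135,.065),(283,76)),(c(.135,-.065),(534,138)),(c(-.065,-.065),(435,523)),(c(-.065,.065),(177,458)),
        (pt,(113,248)),(pv,(233,262)),(hd(0,0),(312,291)),(hd(0,.032),(241,272)),(hd(0,-.032),(383,311))],
       "side":[(c(.135,.065),(43,380)),(c(-.065+.2,-.065),None),(c(-.065,-.065),(635,457)),
        (pt,(208,273)),(pv,(300,226))]}
    r=[];L=[]
    for n in P:
        for X,q in P[n]:
            if q is None: continue
            r.append((proj(n,X)[0]-full(n,q))*8); L.append((n,q))
    return np.array(r),L
best=None
f=lambda p:np.r_[model(p)[0].ravel(),(p[5]-.047)/.003*3]
s=least_squares(f,[.5,0,-.26,.1,0,.047],x_scale=[.1,.1,.1,.1,.1,.01],loss='soft_l1',f_scale=6)
print(s.x.round(4))
r,L=model(s.x)
for a,l in zip(r,L):print(l,a.round(1))
json.dump(list(s.x),open("fit.json","w"))
E
python3 fit.py
```

```text
[ 0.5392  0.0333 -0.2605  0.045  -0.0215  0.0478]
('top', (283, 76)) [-4. -7.]
('top', (534, 138)) [ 2.6 -4.3]
('top', (435, 523)) [-2.3  0.8]
('top', (177, 458)) [-7.2 -1.9]
('top', (113, 248)) [ 0.1 -3.1]
('top', (233, 262)) [2.5 0.8]
('top', (312, 291)) [-1.7  4.5]
('top', (241, 272)) [-3.1  3.4]
('top', (383, 311)) [-0.1  4.6]
('side', (43, 380)) [-9.3 -9.7]
('side', (635, 457)) [ 4.5 -8.4]
('side', (208, 273)) [2.1 0.9]
('side', (300, 226)) [ 2.1 -0.8]
```

The fit agrees with both pictures to about 1 px: mouth at (0.539, 0.033, 0.165), yaw -0.26, keeper about 0.05 rad, handle nearly square to the barrel. Next I work out the approach to the peg.

```bash
cat > plan.py <<'E'
from h import *
p=json.load(open("fit.json"));Rz,o,B,mo=base(p)
W=lambda v:mo+B@np.array(v)
pos,Rt,s=tool();print("tcp",pos.round(4),"toolx yaw",np.arctan2(Rt[1,0],Rt[0,0]).round(4),"t",s["t"])
off=.026
def push(th,off,z=.028): return W(peg(th,z)+off*np.array([np.cos(th),np.sin(th),0]))
if __name__=="__main__":
    print("peg pt",W(peg(p[3],.038)).round(4),"handle",W([0,0,.057]).round(4))
    yaw=p[2]+p[3]; print("target yaw",yaw)
    a=push(p[3],.026); print("start",a.round(4))
    d=a-pos; print("tool-frame delta now",(Rt.T@d).round(4))
    R2=R.from_euler('z',yaw).as_matrix()@np.diag([1,-1,-1]); print("after yaw",(R2.T@d).round(4))
    # push path in tool frame, yawing with keeper
    prev=a;th0=p[3];yw=yaw
    path=[(p[3],.014)]+[(t,.0135) for t in np.arange(.15,1.31,.1)]
    for th,of in path:
        n=push(th,of); Rr=R.from_euler('z',yw).as_matrix()@np.diag([1,-1,-1])
        print(round(th,2),(Rr.T@(n-prev)*1000).round(1),"yaw",round(-(p[2]+th-yw),3)); prev=n;yw=p[2]+th
E
python3 plan.py
```

```text
tcp [ 0.184  -0.5707  0.218 ] toolx yaw 0.3118 t 0.2
peg pt [0.5478 0.1241 0.1999] handle [0.5204 0.0383 0.2186]
target yaw -0.21551489035588026
start [0.575  0.1181 0.1994]
tool-frame delta now [ 0.5834 -0.5357  0.0192]
after yaw [ 0.2347 -0.7565  0.0186]
0.04 [-11.3   0.    4.1] yaw -0.0
0.15 [-5.5 -1.1  2. ] yaw -0.105
0.25 [-4.8 -1.1  1.8] yaw -0.1
0.35 [-4.8 -1.   1.8] yaw -0.1
0.45 [-4.8 -1.   1.8] yaw -0.1
0.55 [-4.8 -1.   1.7] yaw -0.1
0.65 [-4.8 -0.9  1.7] yaw -0.1
0.75 [-4.8 -0.9  1.6] yaw -0.1
0.85 [-4.9 -0.9  1.5] yaw -0.1
0.95 [-4.9 -0.9  1.4] yaw -0.1
1.05 [-4.9 -0.9  1.3] yaw -0.1
1.15 [-5.  -0.9  1.2] yaw -0.1
1.25 [-5.  -0.9  1. ] yaw -0.1
```

Request:
carry_out:
  moves:
    - {"jaw": 0,"dz": -0.04,"yaw": 0.176}
    - {"jaw": 0,"dz": -0.04,"yaw": 0.176}
    - {"jaw": 0,"dz": -0.04,"yaw": 0.175}
    - {"jaw": 0,"dx": 0.015,"dy": -0.047}
    - {"jaw": 0,"dx": 0.015,"dy": -0.047}
    - {"jaw": 0,"dx": 0.015,"dy": -0.047}
    - {"jaw": 0,"dx": 0.015,"dy": -0.047}
    - {"jaw": 0,"dx": 0.015,"dy": -0.047}
  grip_force: 20

```text
invalid input at $.moves[0]: expected keys jaw, dx, dy, dz, yaw
```

Request:
carry_out:
  moves:
    - {"jaw": 0,"dx": 0.015,"dy": -0.047}
    - {"jaw": 0,"dx": 0.015,"dy": -0.047}
    - {"jaw": 0,"dx": 0.015,"dy": -0.047}
    - {"jaw": 0,"dx": 0.015,"dy": -0.047}
    - {"jaw": 0,"dx": 0.015,"dy": -0.047}
    - {"jaw": 0,"dx": 0.015,"dy": -0.047}
    - {"jaw": 0,"dx": 0.015,"dy": -0.047}
    - {"jaw": 0,"dx": 0.015,"dy": -0.047}

```text
invalid input at $.moves[0]: expected keys jaw, dx, dy, dz, yaw
```

```bash
python3 plan.py | head -6; python3 -c "
from h import *
s=read_state();print(np.round(s['q'],2),np.round(s['force'],2),s['opening'],np.round(R.from_rotvec(s['orientation']).as_matrix(),3).tolist())"
```

```text
tcp [ 0.184  -0.5707  0.218 ] toolx yaw 0.3118 t 0.2
peg pt [0.5478 0.1241 0.1999] handle [0.5204 0.0383 0.2186]
target yaw -0.21551489035588026
start [0.575  0.1181 0.1994]
tool-frame delta now [ 0.5834 -0.5357  0.0192]
after yaw [ 0.2347 -0.7565  0.0186]
[-1.34  0.13  1.49  0.    1.52 -0.09] [ 0.2   0.56 -0.47] 0.09305733406082738 [[0.952, 0.307, -0.0], [0.307, -0.952, 0.001], [0.0, -0.001, -1.0]]
```

All keys are required in each row, so I resend with them.

Request:
carry_out:
  moves:
    - {"jaw": 0,"dx": 0,"dy": 0,"dz": -0.04,"yaw": 0.176}
    - {"jaw": 0,"dx": 0,"dy": 0,"dz": -0.04,"yaw": 0.176}
    - {"jaw": 0,"dx": 0,"dy": 0,"dz": -0.04,"yaw": 0.175}
    - {"jaw": 0,"dx": 0.015,"dy": -0.047,"dz": 0,"yaw": 0}
    - {"jaw": 0,"dx": 0.015,"dy": -0.047,"dz": 0,"yaw": 0}
    - {"jaw": 0,"dx": 0.015,"dy": -0.047,"dz": 0,"yaw": 0}
    - {"jaw": 0,"dx": 0.015,"dy": -0.047,"dz": 0,"yaw": 0}
    - {"jaw": 0,"dx": 0.015,"dy": -0.047,"dz": 0,"yaw": 0}
  grip_force: 20

```text
t: 1.2
tool_pos: [0.308, -0.356, 0.3385]
orientation: [-3.123, 0.338, -0.0]
force: [0.8, -1.0, 0.1]
opening: 0.0175
gripper_force: 0.0
```

Request:
carry_out:
  moves:
    - {"jaw": 0,"dx": 0.015,"dy": -0.047,"dz": 0,"yaw": 0}
    - {"jaw": 0,"dx": 0.015,"dy": -0.047,"dz": 0,"yaw": 0}
    - {"jaw": 0,"dx": 0.015,"dy": -0.047,"dz": 0,"yaw": 0}
    - {"jaw": 0,"dx": 0.015,"dy": -0.047,"dz": 0,"yaw": 0}
    - {"jaw": 0,"dx": 0.015,"dy": -0.047,"dz": 0,"yaw": 0}
    - {"jaw": 0,"dx": 0.015,"dy": -0.047,"dz": 0,"yaw": 0}
    - {"jaw": 0,"dx": 0.015,"dy": -0.047,"dz": 0,"yaw": 0}
    - {"jaw": 0,"dx": 0.015,"dy": -0.047,"dz": 0,"yaw": 0}

```text
t: 2.2
tool_pos: [0.5056, -0.0142, 0.3386]
orientation: [3.123, -0.337, 0.0]
force: [0.8, 0.2, 0.6]
opening: 0.0006
gripper_force: 0.0
```

```bash
python3 plan.py | head -6; python3 -c "
from h import *
s=read_state();print(np.round(s['q'],2),np.round(s['force'],2),s['opening'],np.round(R.from_rotvec(s['orientation']).as_matrix(),3).tolist())"
```

```text
tcp [ 0.5056 -0.0142  0.3386] toolx yaw -0.2151 t 2.2
peg pt [0.5478 0.1241 0.1999] handle [0.5204 0.0383 0.2186]
target yaw -0.21551489035588026
start [0.575  0.1181 0.1994]
tool-frame delta now [ 0.0395 -0.1441  0.1392]
after yaw [ 0.0395 -0.1441  0.1392]
[-0.13 -0.14  1.54 -0.    1.74  1.66] [0.8  0.18 0.58] 0.0005553385743517673 [[0.977, -0.213, 0.0], [-0.213, -0.977, -0.0], [0.0, 0.0, -1.0]]
```

Request:
carry_out:
  moves:
    - {"jaw": 0,"dx": 0.0135,"dy": -0.048,"dz": 0,"yaw": 0}
    - {"jaw": 0,"dx": 0.013,"dy": -0.048,"dz": 0,"yaw": 0}
    - {"jaw": 0,"dx": 0.013,"dy": -0.048,"dz": 0,"yaw": 0}
    - {"jaw": 0,"dx": 0,"dy": 0,"dz": 0.04,"yaw": 0}
    - {"jaw": 0,"dx": 0,"dy": 0,"dz": 0.04,"yaw": 0}
    - {"jaw": 0,"dx": 0,"dy": 0,"dz": 0.03,"yaw": 0}

```text
t: 2.95
tool_pos: [0.5736, 0.1166, 0.2261]
orientation: [3.123, -0.337, -0.004]
force: [0.9, -0.1, 0.6]
opening: 0.0003
gripper_force: 0.0
```

```bash
python3 - <<'E'
from h import *
a=[cv2.resize(read_camera(n)[y:y+75,x:x+50,::-1],(400,600),interpolation=cv2.INTER_CUBIC) for n,x,y in(("side",180,150),("top",205,145))]
cv2.imwrite("pics/c2.png",np.hstack(a))
E
```

```text
(no output)
```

View pics/c2.png

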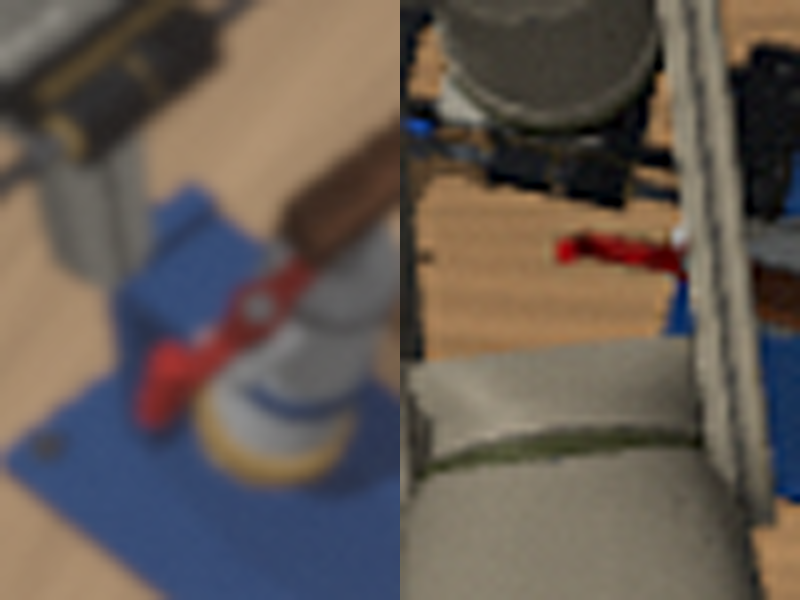

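The side crop shows the closed finger tips at (105,280), beyond the peg tip at (168,355). In the top half the gripper lies behind the peg, and the keeper is untouched.

Request:
carry_out:
  moves:
    - {"jaw": 0,"dx": 0,"dy": 0,"dz": 0.027,"yaw": 0}
    - {"jaw": 0,"dx": 0,"dy": 0,"dz": 0,"yaw": 0}

```text
t: 3.3
tool_pos: [0.5735, 0.1163, 0.2009]
orientation: [3.123, -0.337, -0.004]
force: [-0.2, 0.0, 0.7]
opening: 0.0006
gripper_force: 0.0
```

```bash
python3 - <<'E'
from h import *
pos,Rt,s=tool();print(pos,s["force"],(proj("side",pos)[0]-[180,150]+.5)*8-.5)
im=read_camera("side")[:,:,::-1]
cv2.imwrite("pics/c3.png",cv2.resize(im[150:225,170:270],(800,600),interpolation=cv2.INTER_CUBIC))
E
python3 plan.py|head -6
```

```text
[0.57352032 0.11628746 0.20086558] [-0.16449622  0.0468564   0.74467546] [110.70850619 321.73630407]
tcp [0.5743 0.1164 0.2023] toolx yaw -0.2153 t 3.35
peg pt [0.5478 0.1241 0.1999] handle [0.5204 0.0383 0.2186]
target yaw -0.21551489035588026
start [0.575  0.1181 0.1994]
tool-frame delta now [ 0.0003 -0.0018  0.0029]
after yaw [ 0.0003 -0.0018  0.0029]
```

Request:
carry_out:
  moves:
    - {"jaw": 0,"dx": -0.006,"dy": -0.001,"dz": 0.003,"yaw": 0}
    - {"jaw": 0,"dx": -0.0055,"dy": 0,"dz": 0.002,"yaw": 0}
    - {"jaw": 0,"dx": -0.0055,"dy": -0.001,"dz": 0.002,"yaw": -0.1}
    - {"jaw": 0,"dx": -0.0048,"dy": -0.001,"dz": 0.0018,"yaw": -0.1}
    - {"jaw": 0,"dx": -0.0048,"dy": -0.001,"dz": 0.0018,"yaw": -0.1}

```text
t: 3.98
tool_pos: [0.549, 0.1249, 0.192]
orientation: [-3.138, -0.139, -0.003]
force: [1.6, -0.4, 0.1]
opening: 0.0004
gripper_force: 0.7
```

```bash
python3 - <<'E'
from h import *
pos,Rt,s=tool();print(pos,s["force"])
im=read_camera("side")[:,:,::-1]
cv2.imwrite("pics/c4.png",cv2.resize(im[150:225,170:270],(800,600),interpolation=cv2.INTER_CUBIC))
E
```

```text
[0.54898652 0.12494981 0.19198227] [ 1.59630584 -0.43369832  0.0754689 ]
```

View pics/c4.png

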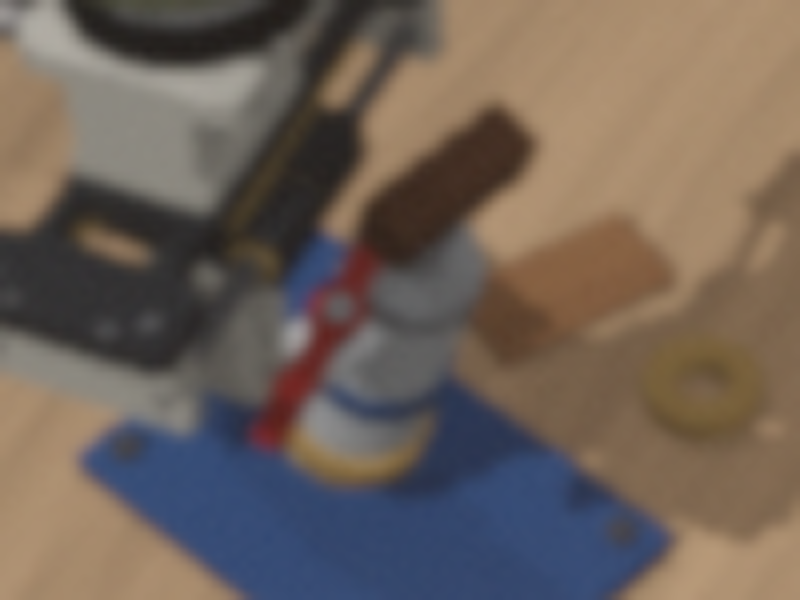

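The keeper has started to swing: its tail is at about (270,435) in the crop, and the contact force is 1.6 N. I continue along the arc.

Request:
carry_out:
  moves:
    - {"jaw": 0,"dx": -0.0048,"dy": -0.001,"dz": 0.0018,"yaw": -0.1}
    - {"jaw": 0,"dx": -0.0048,"dy": -0.001,"dz": 0.0017,"yaw": -0.1}
    - {"jaw": 0,"dx": -0.0048,"dy": -0.001,"dz": 0.0017,"yaw": -0.1}
    - {"jaw": 0,"dx": -0.0048,"dy": -0.001,"dz": 0.0016,"yaw": -0.1}
    - {"jaw": 0,"dx": -0.0049,"dy": -0.001,"dz": 0.0015,"yaw": -0.1}

```text
t: 4.65
tool_pos: [0.5249, 0.1228, 0.1837]
orientation: [3.007, 0.908, 0.003]
force: [1.7, 0.5, 1.4]
opening: 0.0007
gripper_force: 0.7
```

Request:
carry_out:
  moves:
    - {"jaw": 0,"dx": -0.0049,"dy": -0.001,"dz": 0.0014,"yaw": -0.1}
    - {"jaw": 0,"dx": -0.0049,"dy": -0.001,"dz": 0.0013,"yaw": -0.1}
    - {"jaw": 0,"dx": -0.005,"dy": -0.001,"dz": 0.0012,"yaw": -0.1}
    - {"jaw": 0,"dx": -0.005,"dy": -0.001,"dz": 0.001,"yaw": -0.1}

```text
t: 5.15
tool_pos: [0.5076, 0.1126, 0.1788]
orientation: [2.767, 1.487, 0.003]
force: [1.3, 0.6, 0.4]
opening: 0.0006
gripper_force: 0.7
```

```bash
python3 - <<'E'
from h import *
p=json.load(open("fit.json"));Rz,o,B,mo=base(p)
pos,Rt,s=tool();print("tcp in barrel",(B.T@(pos-mo)).round(4),"yaw rel",np.arctan2(Rt[1,0],Rt[0,0])-p[2],s["force"])
a=[cv2.resize(read_camera(n)[y:y+75,x:x+50,::-1],(400,600),interpolation=cv2.INTER_CUBIC) for n,x,y in(("side",190,155),("top",205,145))]
cv2.imwrite("pics/c5.png",np.hstack(a))
E
```

```text
tcp in barrel [-0.0433  0.0685  0.0304] yaw rel 1.2470568741619283 [1.25936653 0.59162589 0.3556138 ]
```

View pics/c5.png

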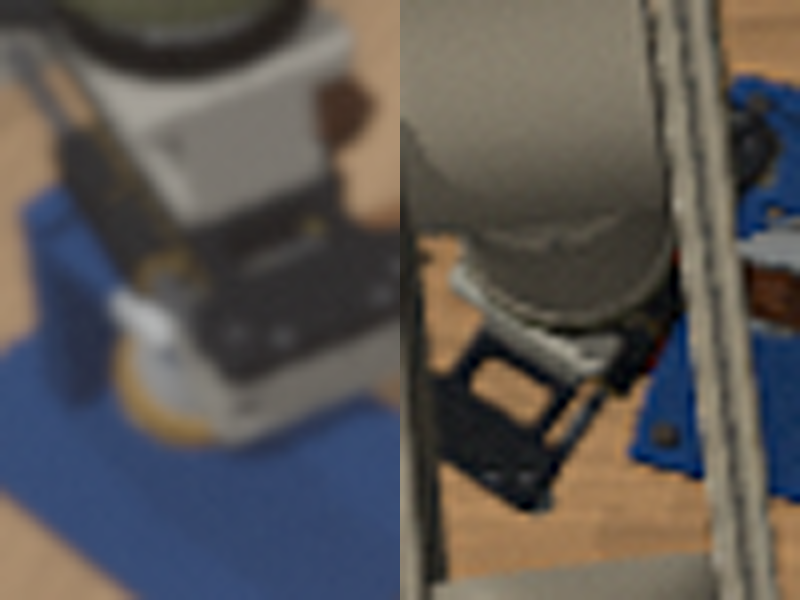

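The gripper hides the keeper in both crops. The peg should be at about 1.2 rad, judging by the tool at barrel (-43, 68) mm. I back off, raise, turn and hover above the handle, then look.

Request:
carry_out:
  moves:
    - {"jaw": 0,"dx": 0.02,"dy": 0,"dz": 0,"yaw": 0}
    - {"jaw": 0,"dx": 0.01,"dy": 0,"dz": -0.05,"yaw": 0}
    - {"jaw": 0,"dx": 0,"dy": 0,"dz": -0.05,"yaw": 0}
    - {"jaw": 0.093,"dx": 0,"dy": 0,"dz": -0.04,"yaw": 0.18}
    - {"jaw": 0.093,"dx": 0,"dy": 0,"dz": 0,"yaw": 0.18}
    - {"jaw": 0.093,"dx": 0,"dy": 0,"dz": 0,"yaw": 0.18}
    - {"jaw": 0.093,"dx": 0,"dy": 0,"dz": 0,"yaw": 0.18}
    - {"jaw": 0.093,"dx": 0,"dy": 0,"dz": 0,"yaw": 0.18}

```text
t: 6.25
tool_pos: [0.5238, 0.1375, 0.3181]
orientation: [3.139, 0.118, 0.0]
force: [0.4, -0.2, -0.1]
opening: 0.0462
gripper_force: 0.0
```

Request:
carry_out:
  moves:
    - {"jaw": 0.093,"dx": 0,"dy": 0,"dz": 0,"yaw": 0.18}
    - {"jaw": 0.093,"dx": 0,"dy": 0,"dz": 0,"yaw": 0.185}

```text
t: 6.5
tool_pos: [0.5238, 0.1375, 0.3181]
orientation: [3.109, -0.454, 0.0]
force: [0.4, 0.0, 0.4]
opening: 0.0658
gripper_force: 0.0
```

```bash
cat > hd.py <<'E'
from h import *
p=json.load(open("fit.json"));Rz,o,B,mo=base(p)
pos,Rt,s=tool()
g=pos+Rt[:,2]*-.019
H=mo+B@np.array([0,0,.057])
print("tcp",pos.round(4),"yaw err",round(np.arctan2(Rt[1,0],Rt[0,0])-p[2]-p[4],3),"grasp->handle in tool",(Rt.T@(H-g)).round(4),"open",s["opening"],"F",np.round(s["force"],1),"t",s["t"],"q6",s["q"][5])
print("axis in tool",(Rt.T@B[:,2]).round(4))
E
python3 hd.py
```

```text
tcp [0.5238 0.1375 0.3181] yaw err -0.008 grasp->handle in tool [0.0251 0.096  0.1185] open 0.0657634101497425 F [0.4 0.  0.4] t 6.5 q6 2.022913368272377
axis in tool [-0.3418  0.0101 -0.9397]
```

Request:
carry_out:
  moves:
    - {"jaw": 0.093,"dx": 0.0125,"dy": 0.048,"dz": 0,"yaw": 0}
    - {"jaw": 0.093,"dx": 0.0125,"dy": 0.048,"dz": 0,"yaw": 0}
    - {"jaw": 0.093,"dx": 0,"dy": 0,"dz": 0.03,"yaw": 0}
    - {"jaw": 0.093,"dx": 0,"dy": 0,"dz": 0,"yaw": 0}

```text
t: 7.0
tool_pos: [0.52, 0.0378, 0.2857]
orientation: [3.11, -0.445, -0.007]
force: [1.1, 0.7, -0.7]
opening: 0.0928
gripper_force: 0.0
```

```bash
python3 - <<'E'
from h import *
cv2.imwrite("pics/c6.png",cv2.resize(read_camera("side")[150:225,170:270,::-1],(800,600),interpolation=cv2.INTER_CUBIC))
p=json.load(open("fit.json"));Rz,o,B,mo=base(p)
c=lambda b:((proj("side",mo+B@np.array(b))[0]-[170,150]+.5)*8-.5).round()
for t in(.9,1.1,1.2,1.3):print(t,c(peg(t,.048)))
print("handle top ends",c([0,.032,.069]),c([0,-.032,.069]),"collar ctr",c([0,0,.008]))
pos,Rt,s=tool()
for sg in(1,-1):print("finger tip",((proj("side",pos+Rt[:,1]*sg*.0465)[0]-[170,150]+.5)*8-.5).round())
E
python3 hd.py
```

```text
0.9 [372. 402.]
1.1 [402. 399.]
1.2 [416. 395.]
1.3 [430. 390.]
handle top ends [387. 219.] [525. 115.] collar ctr [421. 254.]
finger tip [544. -41.]
finger tip [330. 107.]
tcp [0.5206 0.0383 0.2873] yaw err -0.001 grasp->handle in tool [-0.0001  0.      0.0877] open 0.09286777253810939 F [-0.2  0.8  0.7] t 7.05 q6 1.8285377153494922
axis in tool [-0.344   0.008  -0.9389]
```

View pics/c6.png

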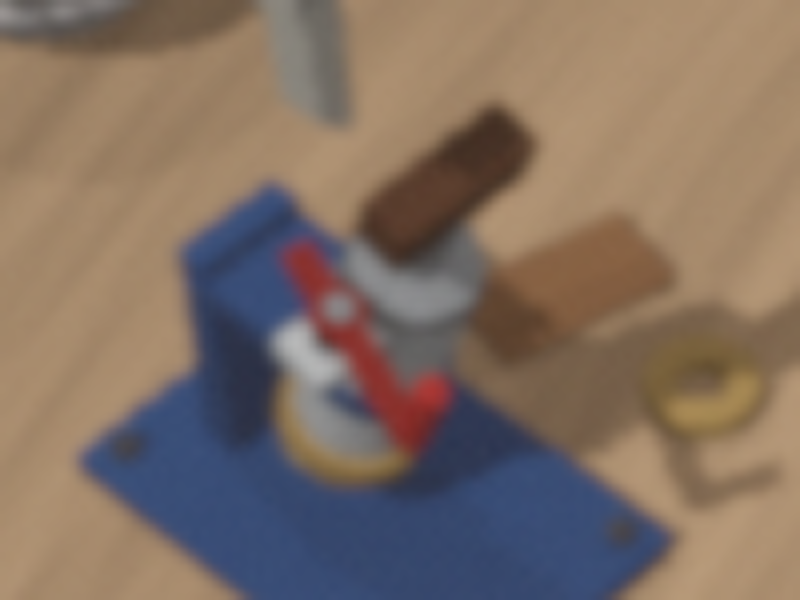

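The keeper is well off the collar: its peg tip is at (432,388), which is about 1.3 rad. The handle, from (385,220) to (518,120), matches the prediction. I descend over it with a finger at each end face and close lightly.

Request:
carry_out:
  moves:
    - {"jaw": 0.093,"dx": 0,"dy": 0,"dz": 0.03,"yaw": 0}
    - {"jaw": 0.093,"dx": 0,"dy": 0,"dz": 0.03,"yaw": 0}
    - {"jaw": 0.093,"dx": 0,"dy": 0,"dz": 0.015,"yaw": 0}
    - {"jaw": 0.093,"dx": 0,"dy": 0,"dz": 0.012,"yaw": 0}
    - {"jaw": 0.075,"dx": 0,"dy": 0,"dz": 0,"yaw": 0}
    - {"jaw": 0.07,"dx": 0,"dy": 0,"dz": 0,"yaw": 0}
  grip_force: 5

```text
t: 7.8
tool_pos: [0.5219, 0.0383, 0.202]
orientation: [-3.111, 0.439, -0.003]
force: [-0.8, 1.3, -0.2]
opening: 0.0778
gripper_force: 0.0
```

Request:
carry_out:
  moves:
    - {"jaw": 0.06,"dx": 0,"dy": 0,"dz": 0,"yaw": 0}
    - {"jaw": 0.06,"dx": 0,"dy": 0,"dz": 0,"yaw": 0}
    - {"jaw": 0.06,"dx": 0,"dy": 0,"dz": 0,"yaw": 0}

```text
t: 8.18
tool_pos: [0.5219, 0.0388, 0.2019]
orientation: [-3.11, 0.438, -0.003]
force: [-0.8, 5.7, 5.9]
opening: 0.0644
gripper_force: 5.0
```

```bash
echo 'Fs=np.array([read_state()["force"]]);print("F tool",(Rt.T@Fs.T).ravel().round(2),"M",np.round(Rt.T@np.array(s["wrist_torque"]),2),"grip",s["gripper_force"])' >> hd.py; python3 hd.py
```

```text
tcp [0.5219 0.0388 0.2019] yaw err 0.002 grasp->handle in tool [-0.0013  0.0009  0.0023] open 0.06440555140602083 F [-0.8  5.7  5.9] t 8.175 q6 1.8261329889927242
axis in tool [-0.3406  0.0053 -0.9402]
F tool [-2.35 -5.31 -5.86] M [ 1.01 -0.2  -0.04] grip 5.000694394111633
```

Request:
carry_out:
  moves:
    - {"jaw": 0.06,"dx": 0,"dy": -0.001,"dz": 0,"yaw": 0}
    - {"jaw": 0.06,"dx": 0,"dy": 0,"dz": 0,"yaw": 0}

```text
t: 8.43
tool_pos: [0.5221, 0.0394, 0.2014]
orientation: [-3.111, 0.439, -0.002]
force: [1.2, 4.5, 6.4]
opening: 0.0643
gripper_force: 5.0
```

```bash
python3 hd.py
```

```text
tcp [0.5221 0.0394 0.2014] yaw err 0.002 grasp->handle in tool [-0.0013  0.0014  0.0019] open 0.06429867603455287 F [1.2 4.5 6.4] t 8.425 q6 1.8280753871630793
axis in tool [-0.3408  0.0062 -0.9401]
F tool [-0.06 -4.62 -6.4 ] M [ 0.76 -0.1  -0.02] grip 4.99728687107563
```

Request:
carry_out:
  moves:
    - {"jaw": 0.06,"dx": 0,"dy": -0.0015,"dz": -0.001,"yaw": 0}
    - {"jaw": 0.06,"dx": 0,"dy": 0,"dz": 0,"yaw": 0}

```text
t: 8.68
tool_pos: [0.5217, 0.0403, 0.2013]
orientation: [3.11, -0.439, -0.001]
force: [0.4, 0.3, 0.3]
opening: 0.064
gripper_force: 5.0
```

```bash
python3 hd.py
```

```text
tcp [0.5217 0.0403 0.2013] yaw err 0.002 grasp->handle in tool [-0.0007  0.0022  0.0017] open 0.06397282025552357 F [0.4 0.3 0.3] t 8.675 q6 1.8308246078159114
axis in tool [-0.3427  0.0077 -0.9394]
F tool [ 0.3  -0.37 -0.28] M [0.03 0.13 0.01] grip 4.988577738404274
```

The forces are now near zero and the opening of 64.0 mm is the handle's length. I firm the grip and start the draw slowly, watching the side force.

Request:
carry_out:
  moves:
    - {"jaw": 0.06,"dx": 0,"dy": 0,"dz": 0,"yaw": 0}
    - {"jaw": 0.06,"dx": 0,"dy": 0,"dz": 0,"yaw": 0}
    - {"jaw": 0.06,"dx": -0.0014,"dy": 0,"dz": -0.0038,"yaw": 0}
    - {"jaw": 0.06,"dx": -0.0014,"dy": 0,"dz": -0.0038,"yaw": 0}
    - {"jaw": 0.06,"dx": -0.0014,"dy": 0,"dz": -0.0038,"yaw": 0}
  grip_force: 30

```text
t: 9.3
tool_pos: [0.5176, 0.0419, 0.2134]
orientation: [-3.111, 0.439, 0.001]
force: [0.3, -0.3, -3.3]
opening: 0.0638
gripper_force: 30.0
```

```bash
python3 hd.py
```

```text
tcp [0.5176 0.0419 0.2134] yaw err 0.002 grasp->handle in tool [0.0036 0.0027 0.0139] open 0.06376079615804463 F [ 0.3 -0.3 -3.3] t 9.3 q6 1.8329112484979182
axis in tool [-0.3425  0.0068 -0.9395]
F tool [0.38 0.24 3.28] M [0.01 0.03 0.02] grip 29.958530366420746
```

Request:
carry_out:
  moves:
    - {"jaw": 0.06,"dx": -0.0014,"dy": 0,"dz": -0.0038,"yaw": 0}
    - {"jaw": 0.06,"dx": -0.0014,"dy": 0,"dz": -0.0038,"yaw": 0}
    - {"jaw": 0.06,"dx": -0.0014,"dy": 0,"dz": -0.0038,"yaw": 0}
    - {"jaw": 0.06,"dx": -0.0014,"dy": 0,"dz": -0.0038,"yaw": 0}
    - {"jaw": 0.06,"dx": -0.0014,"dy": 0,"dz": -0.0038,"yaw": 0}

```text
t: 9.93
tool_pos: [0.5111, 0.0438, 0.2325]
orientation: [-3.111, 0.439, 0.0]
force: [-0.0, -0.1, -3.5]
opening: 0.0638
gripper_force: 30.0
```

```bash
python3 hd.py
```

```text
tcp [0.5111 0.0438 0.2325] yaw err 0.002 grasp->handle in tool [0.0104 0.0027 0.0329] open 0.06377099987483904 F [-0.  -0.1 -3.5] t 9.925 q6 1.8364270298441576
axis in tool [-0.342   0.0067 -0.9397]
F tool [0.   0.1  3.51] M [ 0.01 -0.09  0.02] grip 29.960031509399414
```

Request:
carry_out:
  moves:
    - {"jaw": 0.06,"dx": -0.0014,"dy": 0,"dz": -0.0038,"yaw": 0}
    - {"jaw": 0.06,"dx": -0.0014,"dy": 0,"dz": -0.0038,"yaw": 0}
    - {"jaw": 0.06,"dx": -0.0014,"dy": 0,"dz": -0.0038,"yaw": 0}
    - {"jaw": 0.06,"dx": -0.0014,"dy": 0,"dz": -0.0038,"yaw": 0}
    - {"jaw": 0.06,"dx": -0.0014,"dy": 0,"dz": -0.0038,"yaw": 0}
    - {"jaw": 0.06,"dx": -0.001,"dy": 0,"dz": -0.0028,"yaw": 0}
    - {"jaw": 0.06,"dx": 0,"dy": 0,"dz": 0,"yaw": 0}

```text
t: 10.8
tool_pos: [0.5036, 0.046, 0.2543]
orientation: [-3.111, 0.439, -0.001]
force: [0.5, -0.2, -2.7]
opening: 0.0636
gripper_force: 30.0
```

```bash
python3 hd.py; python3 - <<'E'
from h import *
im=read_camera("side")[:,:,::-1]
cv2.imwrite("pics/c7.png",cv2.resize(im[150:225,170:270],(800,600),interpolation=cv2.INTER_CUBIC))
p=json.load(open("fit.json"));Rz,o,B,mo=base(p)
for nm,b in (("mouth axis",[0,0,0]),("band top 12",[0,0,.012]),("collar under",[0,0,.056]),("collar top",[0,0,.064])):
    print(nm,((proj("side",mo+B@np.array(b))[0]-[170,150]+.5)*8-.5).round())
E
```

```text
tcp [0.5036 0.046  0.2543] yaw err 0.002 grasp->handle in tool [0.0182 0.0027 0.0548] open 0.06362270035094637 F [ 0.5 -0.2 -2.7] t 10.8 q6 1.840587183769231
axis in tool [-0.3416  0.0066 -0.9398]
F tool [0.5  0.1  2.73] M [ 0.09 -0.05  0.03] grip 29.95993584394455
mouth axis [417. 265.]
band top 12 [423. 249.]
collar under [449. 186.]
collar top [454. 174.]
```

View pics/c7.png

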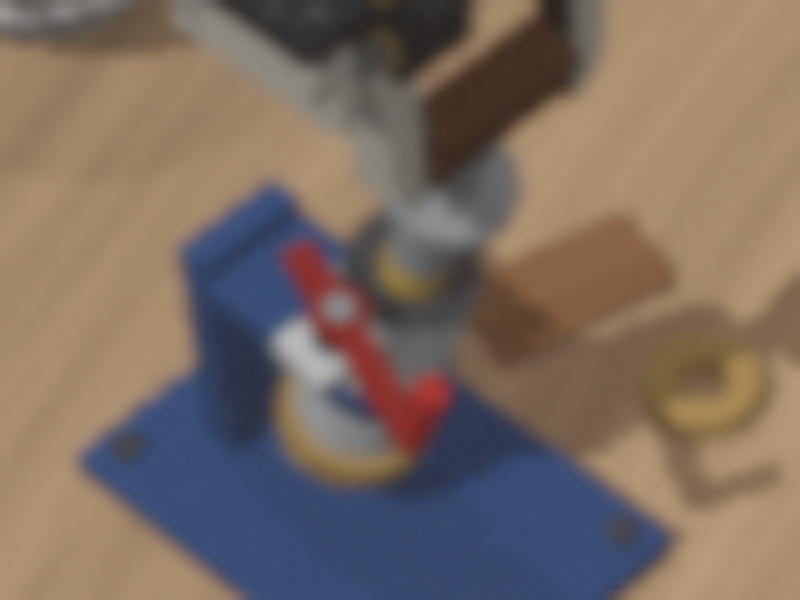

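The side crop shows the collar up at about (440,200) and the yellow band just above the mouth, rows about 262–298 at column 408. The keeper is clear, with its peg at (432,388). I check the band's exposed length along the rod with numbers.

```bash
python3 - <<'E'
from h import *
from scipy.ndimage import map_coordinates
p=json.load(open("fit.json"));Rz,o,B,mo=base(p)
im=np.mean([read_camera("side").astype(float) for _ in range(4)],0)
V=np.array(camera_model("side")["view"]);cam=-V[:3,:3].T@V[:3,3]
d=B.T@(cam-mo);d[2]=0;d/=np.linalg.norm(d)
z=np.arange(-.008,.045,.002)
P=np.array([mo+B@(d*.011+[0,0,k]) for k in z])
uv=proj("side",P);e=B.T@(cam-mo);lat=np.cross([0,0,1],d)
q=np.mean([[map_coordinates(im[:,:,c],[(w:=proj("side",P+B@(lat*l)))[:,1],w[:,0]],order=1) for c in range(3)] for l in(-.004,0,.004)],0).T
for k,c in zip(z,q):print(round(k*1000),c.round(),round((c[0]-c[2])/c.sum(),2))
E
```

```text
-8 [86. 77. 64.] 0.1
-6 [95. 83. 63.] 0.13
-4 [103.  89.  62.] 0.16
-2 [111.  95.  61.] 0.19
0 [118. 100.  61.] 0.21
2 [123. 103.  61.] 0.21
4 [124. 105.  64.] 0.21
6 [124. 106.  68.] 0.19
8 [123. 107.  73.] 0.16
10 [119. 106.  79.] 0.13
12 [115. 104.  85.] 0.1
14 [110. 103.  90.] 0.07
16 [106. 101.  93.] 0.04
18 [103. 100.  96.] 0.03
20 [101.  99.  97.] 0.01
22 [100.  99.  98.] 0.01
24 [99. 98. 98.] 0.0
26 [99. 98. 99.] 0.0
28 [100.  99. 100.] -0.0
30 [101. 101. 102.] -0.0
32 [104. 104. 104.] -0.0
34 [108. 108. 109.] -0.0
36 [113. 114. 115.] -0.0
38 [119. 120. 121.] -0.0
40 [125. 126. 127.] -0.01
42 [130. 131. 133.] -0.01
44 [134. 135. 136.] -0.01
```

The band's upper edge comes out about 11.7 mm above the mouth, against 12 mm wanted, and the tool's travel along the axis was 56 mm. Side forces are about 0, so I hand in.

```bash
python3 hd.py; python3 -c "
from plant import *
print(close_job())"
```

```text
tcp [0.5035 0.0459 0.2539] yaw err 0.002 grasp->handle in tool [0.0183 0.0026 0.0543] open 0.06371315281057041 F [ 0.5  0.7 -1.5] t 11.05 q6 1.8405344381361668
axis in tool [-0.3421  0.0068 -0.9396]
F tool [ 0.32 -0.82  1.52] M [0.06 0.01 0.07] grip 29.958265721797943
the job is handed in; nothing more can be done
None
```

The job is handed in: the keeper is swung off the collar to about 1.3 rad, and the plunger is drawn about 56 mm and held by its handle with the barrel's mouth at the middle of the yellow band (within about 2 mm); the judge's result was not shown.

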